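# Fit the press knob on the grinder's D-post and hold it down

### The arm

A 6-joint arm with a two-finger parallel gripper is mounted at the origin on the work surface. World frame = base frame: x ahead of the robot, y to its left, z up, the work surface at z = 0. Lengths are in m, angles in rad, forces in N, time in s.
With the tool pointing down it reaches from about 0.425 to 0.95 m from the base axis. Payload 3.5 kg.
Tool frame: the origin (TCP) lies midway between the tips of the shut fingers; the grasp point (between the pads) lies 19 mm behind it; z points along the fingers, y is the line along which they close (so a half turn about z gives the same grasp; the last joint's range is limited). The gripper opens to 85 mm and grips with 20 to 120 N. Pads are 22 mm wide; open, the fingers measure 114 mm over their backs; the gripper's body (76 mm by 85 mm) begins 54 mm behind the grasp point. The pads swing forward as they close: fully open they stand 13 mm farther back than shut.
Start: joints at [1.069, 0.286, 1.577, -0, 1.279, -0.15], TCP at [0.233, 0.634, 0.231] pointing down, gripper open.
Joint ranges: [-2.77, 2.77], [-0.9, 2.22], [0.21, 2.48], [-1.53, 4.67], [0.24, 2.81], [-2.84, 2.84]. Speed limits (rad/s): [2.79, 2.79, 3.14, 3.14, 3.14, 3.14].

### API

Orientations are given as a unit quaternion [x, y, z, w].
In Python, from plant import ctrl gives the robot as it stands.
- The arm moves only by the tool arm_command, never from a script. Its argument "steps" is one flat list of numbers, 5 for each row, row after row: the opening in per cent of the stroke, from 0 (shut) to 100 (fully open), then the shift along the tool's x, y, z each as a share of 25 mm, from -1 to 1, then the turn about the tool's z as a share of 0.1 rad, from -1 to 1. In form: [grip, tx, ty, tz, spin, grip, tx, ty, tz, spin, ...]. A call has 1 to 8 rows; each row shifts and turns the commanded pose from where the row before left it, along the tool's axes as they then stand; what a row does not reach is not made up. A row lasts 1/12 s, in which the tool goes at most 41.7 mm and 7.16 degrees, less where a joint would pass 70% of its speed; a pose out of reach is approached as far as the arm can. A call with a number of a shift or a turn outside -1 to 1 is refused whole. A call with a gripper value outside its range is refused whole. The fingers move at their own pace and stop on an object; "squeeze" is the grip in N (left out, the last holds). Time passes only in rows, so rows that do not move let the fingers close. It gives the time, the measured TCP pose, the force, the opening and the grip force at its end, in the units of the state.
- ctrl.get_state(): the state, without advancing time (a new reading comes with each control period).
- ctrl.read_camera(name): name is "scene" or "top" or "wrist"; returns the picture (384x512x3 uint8, red, green, blue); there is no depth.
- ctrl.camera_model(name): a dict with "intrinsics" (3x3 intrinsics, pixels), "rvec" (rotation vector, rad) and "tvec" (3), from world to camera coordinates, as OpenCV has them. Camera axes: x right, y down, z forward; pixel columns grow to the right and rows downward; lengths in m; the calibration is good to about 2 mm. A picture is of the moment at which its call begins: read the wrist's pose just before it. camera_model takes no time and is no camera call; for the wrist camera it gives the pose at the moment of the call.
- ctrl.sign_off(): hands the job in; it is judged then, once.
The state is a dict: "time": time; "qpos": joint angles; "dq": joint speeds; "joint_efforts": joint torques, N m; "eef_pos": TCP position; "tcp_rot": TCP orientation; "contact_force": force on the tool from outside, world axes, zero at the start; "wrist_torque": the same for the moment, N m; "opening": opening from 0.0 (shut) to 1.0 (fully open); "finger_force": force on a finger pad.
Only numpy, scipy, OpenCV 4.12 (cv2) and the standard library are available. Lean on these libraries where they do the work, as an engineer would, in place of code of your own. Each camera call takes 0.05 s, during which the arm holds its last target. There are 200 camera calls.

### The job

The small grinder on the cutting board has lost its press knob, and a cork-topped glass cap covers its post. Lift the cap off and set it down (do not drop it) the right way up on the round cork trivet, then pick up the black knob, turn it so that its D-shaped bore matches the flat of the steel post, push it fully home on the post and press post and knob down to the stop. Finish while still holding the knob pressed down, and leave the other things on the board where they are.

Things in the scene. Friction and masses are not known exactly. Their poses are not given: they have to be found in the camera images.
- grinder: Small grey electric grinder, fixed on the board. Origin on the post's axis at the grinder's underside (= board's top, 22 mm above the counter); z up. A 94 x 94 mm control deck, top 50 mm above the origin, is centred on the origin; a drum with clear dome (radius 46 mm, top 120 mm above the origin) stands 115 mm along its +x. Fingers that close along its y over the post clear the drum.
- post_top (a point): Centre of the top of the steel D-post that stands up from the middle of the deck: a round post of 16 mm diameter with one flat, 4 mm from the axis, on its +x side (towards the drum); this point's axes are the grinder's (x = direction that the flat faces, z up). It stands 22 mm above the deck when not pressed; the top 2.5 mm are tapered. The post does not turn.
- post (a joint): How far the D-post is pushed down (m): 0 at rest, 0.005 at the stop. A spring raises it: 3 N to start, 8 N at the stop. With the knob fully home (its nose towards the drum) the knob's underside is 15 mm below the post's top: 7 mm above the deck with the post up, 2 mm with the post at its stop.
- knob: Loose black press knob, 50 g, bore down on the board. Origin: centre of underside, z up. 12-sided skirt 41 mm across, 19 mm high; on it an upright grip bar, 40 mm long (x), 13 mm thick (y), 19 to 48 mm above the origin. D-bore from below, 15 mm deep, 1 mm wider all round than the post, mouth wider; its flat is on the +x side, where a pointed nose juts out of the skirt (tip 30 mm off axis).
- cap: Loose cork-topped glass cap, 110 g, standing on the deck over the post. Origin at the centre of its underside, z up. Glass skirt of 72 mm diameter, 33 mm high with its top, open below (28 mm deep inside, inner diameter 64 mm); on it a round cork grip, 38 mm diameter, from 33 to 63 mm above the origin.
- trivet: Round cork trivet fixed on the board, 116 mm diameter, 8 mm thick; origin at the centre of its underside (board's top). To the left or right of the grinder; nothing stands on it.
- bowl: Bystander: turquoise enamel bowl, 144 mm across, 62 mm high, at the left back of the board; origin centre of its underside.
- jar_a: Bystander: amber glass jar with cork lid, 76 mm diameter, 115 mm high, right back; origin centre of its underside.
- jar_b: Bystander: clear glass jar with cork lid, 76 mm diameter, 115 mm high, right back beside the other; origin centre of its underside.
- scraper: Bystander: stainless dough scraper, 150 mm wide (along y), 73 mm deep, 16 mm high, lying at the edge of the board nearest the robot; origin centre of its underside.
- spoon: Bystander: wooden spoon, 200 mm, lying at the left end of the board; origin at its middle underneath, along x.
- salt_pot: Bystander: small white pot, 52 mm diameter, 45 mm high, at the right end of the board; origin centre of its underside.
There are look-alikes about, which are no part of the job. Leave any blue look-alike of the cap alone.

How it is judged:
On the way, in this order (a step that is already met when the one before it is completed fails the run):
1. the cap stands upright on the trivet, let go (horizontal distance between cap and trivet below 0.035 m and z of cap in the frame of trivet between 0.005 and 0.011 m and angle between cap's own z axis and vertical below 0.1 rad and contact force between the fingers and cap below 0.1 N), for 0.2 s.
2. the knob is fully home on the post (z of knob in the frame of post_top below -0.013 m and horizontal distance between knob and post_top below 0.004 m and angle between the x axis of knob and the x axis of post_top, either way round below 0.25 rad), for 0.1 s.
At the end, for the whole second after the job is handed in: Knob home on the post (underside 13 mm or more below its top, axes within 4 mm, flats within 0.25 rad, upright within 0.15 rad), fingers on it with over 1 N, post down 3.5 mm or more; cap at rest and upright on the trivet, centres within 35 mm (all of step 2 and angle between knob's own z axis and vertical below 0.15 rad and value of joint post above 0.0035 m and contact force between the fingers and knob above 1 N and horizontal distance between cap and trivet below 0.035 m and z of cap in the frame of trivet between 0.005 and 0.011 m and angle between cap's own z axis and vertical below 0.1 rad and linear speed of cap below 0.02 m/s); the arm keeps its last pose, push and grip.
It fails at once if the glass cap is dropped (falls faster than 0.8 m/s) (linear speed of cap above 0.8 m/s and contact force between the fingers and cap below 0.05 N).
It fails at once if a bystander is moved by more than 30 mm (distance of any of bowl, jar_a, jar_b, scraper, spoon, salt_pot from where it was at the start of the episode above 0.03 m).
It also fails if it takes over 58 s, if anything falls off the work surface, if the arm or the gripper's body presses on something with over 40 N, if the wrist force passes 120 N, or if a joint passes its speed limit or range.

## Working session

There is one attempt and no reset: what is moved stays moved. The work goes in short steps, Python scripts to look and compute and a tool call to move; the robot and the scene stay as the last step left them, time stands still between calls to the robot, and variables do not carry over. Pictures are saved under pics/ and viewed, at most 10 in all, crops included, and the job is handed in when it is done.

Besides the shell and the picture viewer there is one more tool, called by a JSON object that holds its "method" and its "body". arm_command: Moves the arm, as the interface text tells. Its arguments: {"type":"object","properties":{"steps":{"type":"array","items":{"type":"number"}},"squeeze":{"type":"number"}},"required":["steps"]}

```bash
mkdir -p pics; ls
cat > h.py <<'E'
import numpy as np,cv2
from scipy.spatial.transform import Rotation as R
from plant import ctrl
def snap(n,f,crop=None,s=1):
    m=ctrl.camera_model(n); im=ctrl.read_camera(n)
    np.savez('pics/'+f+'.npz',im=im,K=m['intrinsics'],r=m['rvec'],t=m['tvec'])
    save(f,f,crop,s)
def save(src,f,crop=None,s=1):
    im=np.load('pics/'+src+'.npz')['im']
    if crop: im=im[crop[1]:crop[3],crop[0]:crop[2]]
    im=cv2.resize(im,None,fx=s,fy=s,interpolation=cv2.INTER_CUBIC)
    cv2.imwrite('pics/'+f+'.png',im[:,:,::-1])
def ray(src,uv,z):
    d=np.load('pics/'+src+'.npz');Rm=cv2.Rodrigues(d['r'])[0]
    c=-Rm.T@d['t'].ravel(); v=Rm.T@np.linalg.inv(d['K'])@np.array([*uv,1.])
    return c+v*(z-c[2])/v[2]
def proj(src,P):
    d=np.load('pics/'+src+'.npz')
    return cv2.projectPoints(np.array(P,float).reshape(-1,3),d['r'],d['t'],d['K'],None)[0].reshape(-1,2)
def st():
    s=ctrl.get_state();Rm=R.from_quat(s['tcp_rot']).as_matrix()
    print(s['time'],np.round(s['eef_pos'],4),'x',np.round(Rm[:,0],3),'y',np.round(Rm[:,1],3),'z',np.round(Rm[:,2],3),s['opening'],s['finger_force'],s['contact_force'],np.round(s['qpos'],2));return s,Rm
def go(P,yaw=0):
    # rows needed (units) to move TCP to P: shifts in tool axes /25mm
    s,Rm=st();d=Rm.T@(np.array(P)-s['eef_pos']);print('units',np.round(d/.025,2),'spin',yaw/.1)
E
python3 - <<'E'
from h import *
snap('top','t0',None,1.56);snap('scene','s0',None,1.56);st()
E
```

```text
pics
0.1 [0.2323 0.6331 0.2301] x [-0.939  0.345  0.   ] y [ 0.345  0.939 -0.002] z [-0.001 -0.002 -1.   ] 1.0003031104861817 0.0 [-0.32487116 -0.99806459 -0.07052275] [ 1.07  0.29  1.58 -0.    1.28 -0.15]
```

View pics/t0.png

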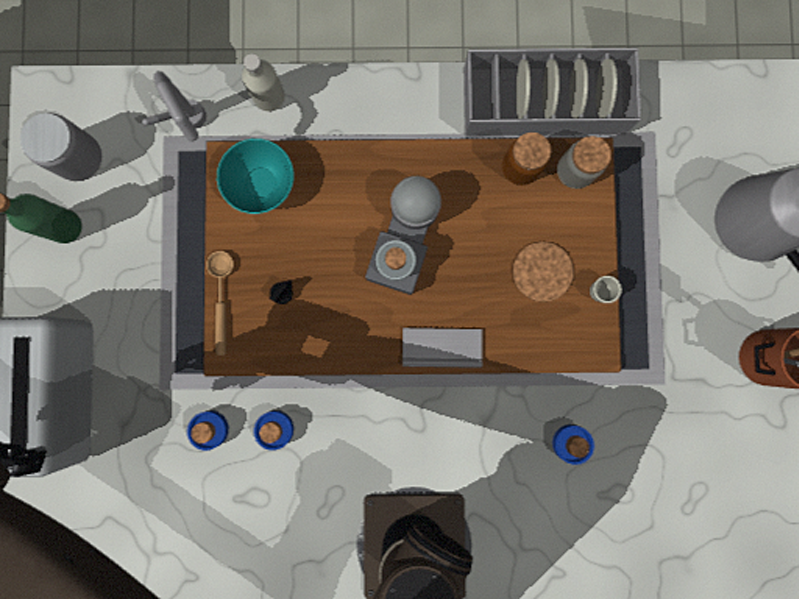

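View pics/s0.png

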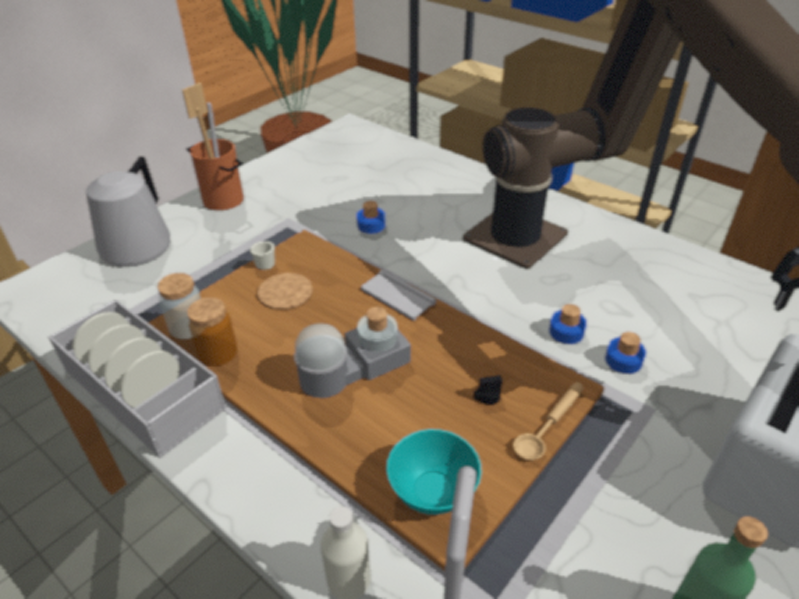

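Top view (799 px wide): what could be taken for the cap is the clear cap on the grinder (395,258) and three blue look-alikes at (208,430), (273,430) and (573,443). I choose the clear one, which stands on the deck. The knob is the only black piece, at (281,291). The trivet is at (543,271) and the drum at (415,202). Next is a close crop to check.

Run:
```python
from h import *
im=np.load('pics/t0.npz')['im']
a=cv2.resize(im[115:205,160:290],None,fx=6,fy=6,interpolation=cv2.INTER_CUBIC)
cv2.imwrite('pics/c0.png',a[:,:,::-1])
k=1/1.56
for n,uv,z in [('capTop',(395,258),.135),('knob',(281,291),.05),('trivet',(543,271),.03),('dome',(415,202),.12)]:
    print(n,np.round(ray('t0',(uv[0]*k,uv[1]*k),z),4))
```

```text
capTop [0.5323 0.031  0.135 ]
knob [0.4826 0.2466 0.05  ]
trivet [ 0.5181 -0.2532  0.03  ]
dome [ 0.6356 -0.0061  0.12  ]
```

View pics/c0.png

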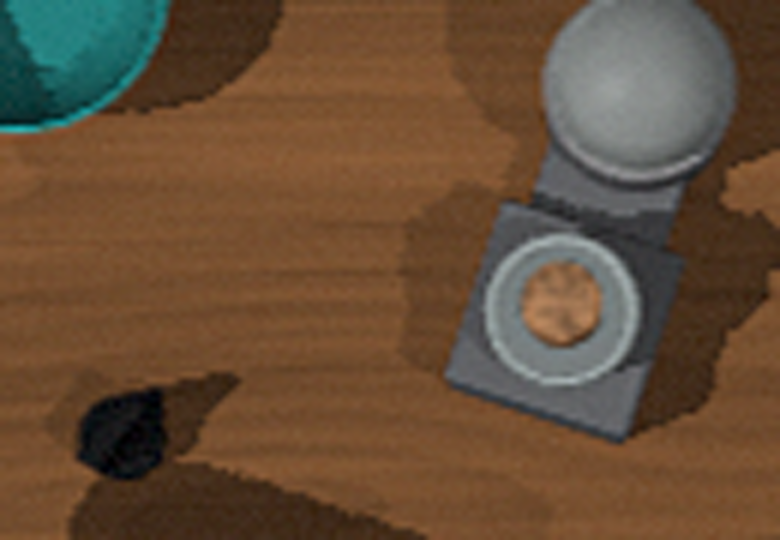

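The crop confirms a clear, grey-rimmed glass cap with a cork top at crop (562,303). The deck corners are near (505,203), (683,258), (625,440) and (447,380). The knob is at (120,437) with its nose towards the upper right, near (160,393).

Run:
```python
from h import *
f=lambda u,v:(u/6+160-.4,v/6+115-.4)
c=np.array([ray('t0',f(*p),.072) for p in [(505,203),(683,258),(625,440),(447,380)]])
print(c.mean(0),np.degrees(np.arctan2(*( (c[0]+c[1]-c[2]-c[3])[1::-1]))))
print('cap',ray('t0',f(562,303),.135), 'drum',ray('t0',f(640,85),.12))
a=ray('t0',f(120,437),.06);b=ray('t0',f(160,393),.04);print('knob',a,b)
go([.532,.031,.22])
m=ctrl.camera_model('wrist');print(-cv2.Rodrigues(np.array(m['rvec']))[0].T@np.array(m['tvec']).ravel(),m['intrinsics'])
```

```text
[0.53299203 0.02935659 0.072     ] -18.336578335485846
cap [0.53309413 0.03078821 0.135     ] drum [ 0.63764031 -0.0067539   0.12      ]
knob [0.47915836 0.24646973 0.06      ] [0.50243291 0.230084   0.04      ]
0.1 [0.2323 0.6331 0.2301] x [-0.939  0.345  0.   ] y [ 0.345  0.939 -0.002] z [-0.001 -0.002 -1.   ] 1.0003031104861817 0.0 [-0.32487116 -0.99806459 -0.07052275] [ 1.07  0.29  1.58 -0.    1.28 -0.15]
units [-19.55 -18.48   0.44] spin 0.0
[0.17007883 0.65557912 0.37290753] [[286.19942848   0.         256.64699685]
 [  0.         286.19942848 191.78900464]
 [  0.           0.           1.        ]]
```

{"method": "arm_command", "body": {"steps": [100,-0.97,-0.92,0,0,100,-0.97,-0.92,0,0,100,-0.97,-0.92,0,0,100,-0.97,-0.92,0,0,100,-0.97,-0.92,0,0,100,-0.97,-0.92,0,0,100,-0.97,-0.92,0,0,100,-0.97,-0.92,0,0]}}

```text
time: 0.77
eef_pos: [0.3514, 0.3924, 0.2308]
tcp_rot: [0.175, 0.985, -0.0, -0.0]
contact_force: [0.8, -0.1, 0.1]
opening: 0.998
finger_force: 0.0
```

{"method": "arm_command", "body": {"steps": [100,-0.97,-0.92,0,0,100,-0.97,-0.92,0,0,100,-0.97,-0.92,0,0,100,-0.97,-0.92,0,0,100,-0.97,-0.92,0,0,100,-0.97,-0.92,0,0,100,-0.97,-0.92,0,0,100,-0.97,-0.92,0,0]}}

```text
time: 1.43
eef_pos: [0.4701, 0.1529, 0.231]
tcp_rot: [0.175, 0.985, -0.0, -0.0]
contact_force: [1.9, 1.2, -0.2]
opening: 1.005
finger_force: 0.0
```

{"method": "arm_command", "body": {"steps": [100,-0.97,-0.92,0,0,100,-0.97,-0.92,0,0,100,-0.97,-0.92,0,0,100,-1,-1,0,0,100,0,0,0,0,100,0,0,0,0,100,0,0,0,0,100,0,0,0,0]}}

```text
time: 2.1
eef_pos: [0.5287, 0.0336, 0.2309]
tcp_rot: [0.174, 0.985, 0.0, -0.0]
contact_force: [0.6, -0.4, -0.7]
opening: 1.003
finger_force: 0.0
```

Run:
```python
from h import *
go([.533,.0305,.22]);snap('wrist','w1',None,1.5)
print(proj('w1',[[.533,.0305,.135],[.533,.0305,.072]])*1.5)
```

```text
2.1 [0.5287 0.0336 0.2309] x [-0.939  0.344  0.001] y [0.344 0.939 0.   ] z [-0.001  0.    -1.   ] 1.0033129555002818 0.0 [ 0.61934725 -0.39775459 -0.71348523] [-0.13 -0.03  1.93  0.    1.25 -1.35]
units [-0.2  -0.06  0.44] spin 0.0
[[384.44034458 297.86930117]
 [384.6762018  272.95807536]]
```

View pics/w1.png

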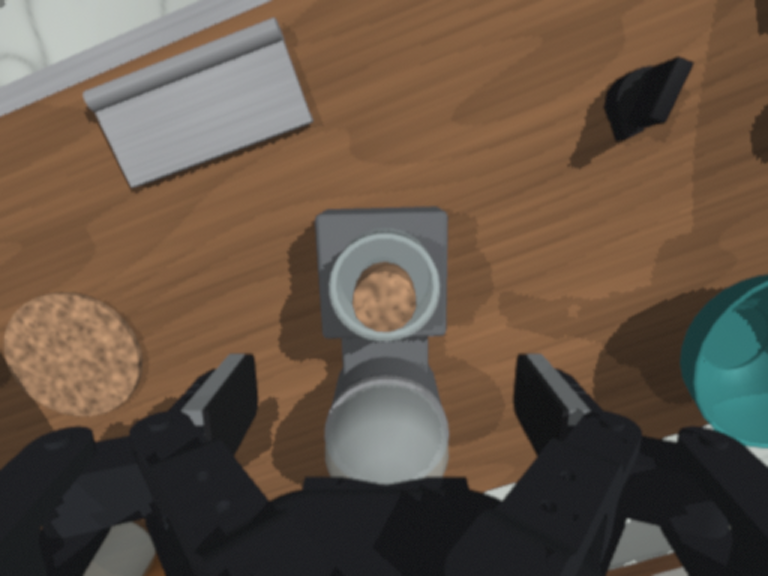

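The wrist view shows the cork top at (384,298), which is where I projected it. The deck is square to the image, the trivet is at (73,354), and the knob is at upper right with its bar from (620,138) to (690,65). Now I descend and grip.

{"method": "arm_command", "body": {"steps": [100,-0.2,-0.06,1,0,100,0,0,1,0,100,0,0,1,0,100,0,0,1,0,80,0,0,0.9,0,80,0,0,0,0,80,0,0,0,0], "squeeze": 40}}

```text
time: 2.73
eef_pos: [0.5323, 0.0306, 0.1079]
tcp_rot: [0.174, 0.985, -0.0, -0.002]
contact_force: [-0.3, -0.3, 0.7]
opening: 0.798
finger_force: 0.0
```

{"method": "arm_command", "body": {"steps": [0,0,0,0,0,0,0,0,0,0,0,0,0,0,0,0,0,0,0,0,0,0,0,0,0,0,0,0,0,0,0,0,0,0,0,0,0,0,0,0], "squeeze": 40}}

```text
time: 3.4
eef_pos: [0.5352, 0.0294, 0.1113]
tcp_rot: [0.175, 0.985, 0.0, 0.002]
contact_force: [-0.7, 0.7, 6.7]
opening: 0.432
finger_force: 40.6
```

Run:
```python
from h import *
k=1/1.5
print('trivet w1',ray('w1',(73*k,354*k),.03))
for p,z in [((620,138),.05),((690,65),.07),((692,62),.07),((648,122),.07)]: print(ray('w1',(p[0]*k,p[1]*k),z))
go([.5181,-.2532,.108])
```

```text
trivet w1 [ 0.51697564 -0.25174288  0.03      ]
[0.50281811 0.2203839  0.05      ]
[0.4721976  0.26167416 0.07      ]
[0.47088727 0.26317259 0.07      ]
[0.49703989 0.22973313 0.07      ]
3.4 [0.5352 0.0294 0.1113] x [-0.939  0.345 -0.004] y [0.345 0.939 0.001] z [ 0.004 -0.    -1.   ] 0.43214382537829643 40.644877552986145 [-0.67810362  0.72791476  6.73718284] [-0.13  0.11  2.01  0.    1.01 -1.35]
units [ -3.25 -10.85   0.13] spin 0.0
```

{"method": "arm_command", "body": {"steps": [0,0,0,-0.4,0,0,0,0,-0.6,0,0,0,0,-0.6,0,0,0,0,-0.6,0,0,0,0,-0.6,0,0,-0.1,-0.4,0,0,0,-0.2,-0.6,0,0,0,-0.2,-0.6,0,0]}}

```text
time: 4.07
eef_pos: [0.5308, -0.0132, 0.1784]
tcp_rot: [0.174, 0.985, -0.0, -0.0]
contact_force: [-0.0, -0.5, -0.8]
opening: 0.431
finger_force: 40.3
```

{"method": "arm_command", "body": {"steps": [0,-0.25,-0.8,0,0,0,-0.25,-0.8,0,0,0,-0.25,-0.8,0,0,0,-0.25,-0.8,0,0,0,-0.25,-0.8,0,0,0,-0.25,-0.8,0,0,0,-0.25,-0.8,0,0,0,-0.25,-0.8,0,0]}}

```text
time: 4.73
eef_pos: [0.5221, -0.1813, 0.1777]
tcp_rot: [0.175, 0.985, 0.0, -0.001]
contact_force: [-0.3, -0.0, -1.6]
opening: 0.431
finger_force: 40.3
```

{"method": "arm_command", "body": {"steps": [0,-0.2,-0.8,0,0,0,-0.2,-0.8,0,0,0,-0.2,-0.8,0,0,0,-0.1,-0.4,0,0,0,0,0,0,0,0,0,0,0,0]}}

```text
time: 5.23
eef_pos: [0.515, -0.2516, 0.1781]
tcp_rot: [0.176, 0.984, 0.001, -0.001]
contact_force: [0.3, -0.2, -1.4]
opening: 0.426
finger_force: 40.3
```

Run:
```python
from h import *
go([.5175,-.2525,.067]);snap('wrist','w2',None,1.5)
```

```text
5.2333 [ 0.515  -0.2516  0.1781] x [-0.938  0.346  0.001] y [0.346 0.938 0.001] z [-0.001  0.001 -1.   ] 0.42569871869444653 40.303714871406555 [ 0.29227342 -0.1894081  -1.38340495] [-0.63  0.11  1.88  0.    1.15 -1.85]
units [-0.11 -0.    4.44] spin 0.0
```

View pics/w2.png

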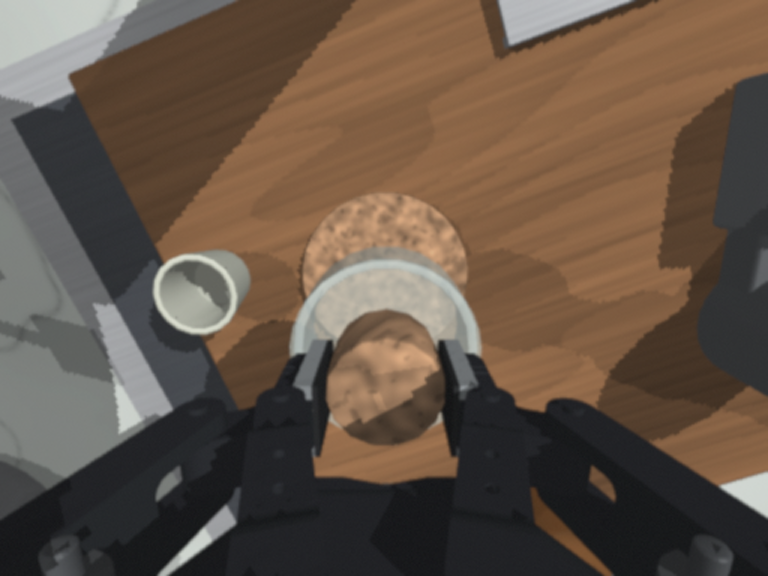

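The cap is held upright, with its cork at (386,380). The trivet, centred near (385,275), lies straight below it. Lowering gently.

{"method": "arm_command", "body": {"steps": [0,-0.1,0,0.7,0,0,0,0,0.7,0,0,0,0,0.7,0,0,0,0,0.7,0,0,0,0,0.6,0,0,0,0,0.4,0,0,0,0,0.2,0,0,0,0,0.1,0]}}

```text
time: 5.95
eef_pos: [0.5178, -0.2515, 0.0755]
tcp_rot: [0.175, 0.985, 0.0, -0.001]
contact_force: [-0.7, 0.6, -1.5]
opening: 0.428
finger_force: 40.3
```

{"method": "arm_command", "body": {"steps": [0,0,0,0.1,0,0,0,0,0.1,0,0,0,0,0,0]}}

```text
time: 6.2
eef_pos: [0.5182, -0.2526, 0.0717]
tcp_rot: [0.175, 0.985, -0.0, 0.0]
contact_force: [-0.2, 0.1, -1.8]
opening: 0.429
finger_force: 40.3
```

{"method": "arm_command", "body": {"steps": [0,0,0,0.06,0,0,0,0,0.06,0,0,0,0,0,0]}}

```text
time: 6.45
eef_pos: [0.5183, -0.2528, 0.0694]
tcp_rot: [0.175, 0.985, -0.0, 0.0]
contact_force: [-1.1, 0.7, 2.8]
opening: 0.433
finger_force: 40.5
```

{"method": "arm_command", "body": {"steps": [48,0,0,0,0,55,0,0,0,0,65,0,0,0,0,80,0,0,0,0,80,0,0,0,0,80,0,0,0,0]}}

```text
time: 6.95
eef_pos: [0.5179, -0.2525, 0.0683]
tcp_rot: [0.175, 0.985, -0.0, 0.0]
contact_force: [0.2, 0.0, 0.2]
opening: 0.798
finger_force: 0.0
```

{"method": "arm_command", "body": {"steps": [80,0,0,-0.5,0,80,0,0,-1,0,80,0,0,-1,0,80,0,0,-1,0,80,0,0,-1,0,80,0,0,-1,0,80,0,0,-0.5,0,80,0,0,0,0]}}

```text
time: 7.62
eef_pos: [0.5198, -0.2537, 0.2234]
tcp_rot: [0.175, 0.985, -0.002, 0.004]
contact_force: [0.2, -1.0, 0.1]
opening: 0.803
finger_force: 0.0
```

Run:
```python
from h import *
snap('wrist','w3',(100,40,412,274),1.6)
im=np.load('pics/t0.npz')['im']
go([.50,.2,.22]);print(proj('w3',[.518,-.2525,.093]))
```

```text
7.6667 [ 0.5187 -0.253   0.2205] x [-0.939  0.345 -0.004] y [ 0.345  0.939 -0.001] z [ 0.003 -0.002 -1.   ] 0.7998265335771746 0.0 [-0.20112639 -0.01701964 -0.14046712] [-0.63  0.08  1.83 -0.    1.22 -1.85]
units [ 6.95 16.75 -0.03] spin 0.0
[[258.68136824 180.37630325]]
```

View pics/w3.png

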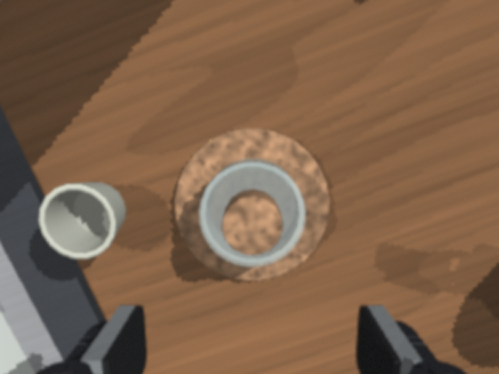

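The cap stands upright and centred on the trivet, at (253,213) in the crop. Next I go above the knob.

{"method": "arm_command", "body": {"steps": [90,0.44,0.96,0,0,90,0.44,0.96,0,0,90,0.44,0.96,0,0,90,0.44,0.96,0,0,90,0.44,0.96,0,0,90,0.44,0.96,0,0,90,0.44,0.96,0,0,90,0.44,0.96,0,0]}}

```text
time: 8.33
eef_pos: [0.4999, -0.0403, 0.2157]
tcp_rot: [0.175, 0.985, 0.0, -0.002]
contact_force: [0.9, -0.2, -0.2]
opening: 0.903
finger_force: 0.0
```

{"method": "arm_command", "body": {"steps": [90,0.44,0.96,0,0,90,0.44,0.96,0,0,90,0.44,0.96,0,0,90,0.44,0.96,0,0,90,0.44,0.96,0,0,90,0.44,0.96,0,0,90,0.44,0.96,0,0,90,0.44,0.96,0,0]}}

```text
time: 9.0
eef_pos: [0.4834, 0.1698, 0.2157]
tcp_rot: [0.175, 0.985, -0.001, -0.002]
contact_force: [0.5, -0.2, 0.6]
opening: 0.899
finger_force: 0.0
```

{"method": "arm_command", "body": {"steps": [90,0.44,0.96,0,0,90,0.44,0.96,0,0,90,0.44,0.96,0,0.8,90,0,0,0,0.9,90,0,0,0,0.9,90,0,0,0,0.9,90,0,0,0,0.9,90,0,0,0,0.8]}}

```text
time: 9.67
eef_pos: [0.4775, 0.2474, 0.2155]
tcp_rot: [0.424, 0.906, -0.002, -0.002]
contact_force: [-0.4, 0.1, 0.2]
opening: 0.893
finger_force: 0.0
```

{"method": "arm_command", "body": {"steps": [90,0,0,0.5,0,90,0,0,0.5,0,90,0,0,0,0,90,0,0,0,0]}}

```text
time: 10.0
eef_pos: [0.4773, 0.2471, 0.1904]
tcp_rot: [0.422, 0.907, -0.002, -0.002]
contact_force: [-0.4, 0.3, 0.2]
opening: 0.902
finger_force: 0.0
```

Run:
```python
from h import *
snap('wrist','w4',(180,120,340,240),5)
go([.482,.2465,.12]);print((proj('w4',[.482,.2465,.07])-[180,120])*5)
```

```text
10.05 [0.4781 0.2473 0.1917] x [-0.644  0.765  0.001] y [ 0.765  0.644 -0.003] z [-0.003 -0.001 -1.   ] 0.8980707263329673 0.0 [ 0.09836336 -0.53604777  0.50952029] [ 0.29  0.02  1.95 -0.    1.17 -0.41]
units [-0.13  0.1   2.87] spin 0.0
[[407.2311068  346.30942739]]
```

View pics/w4.png

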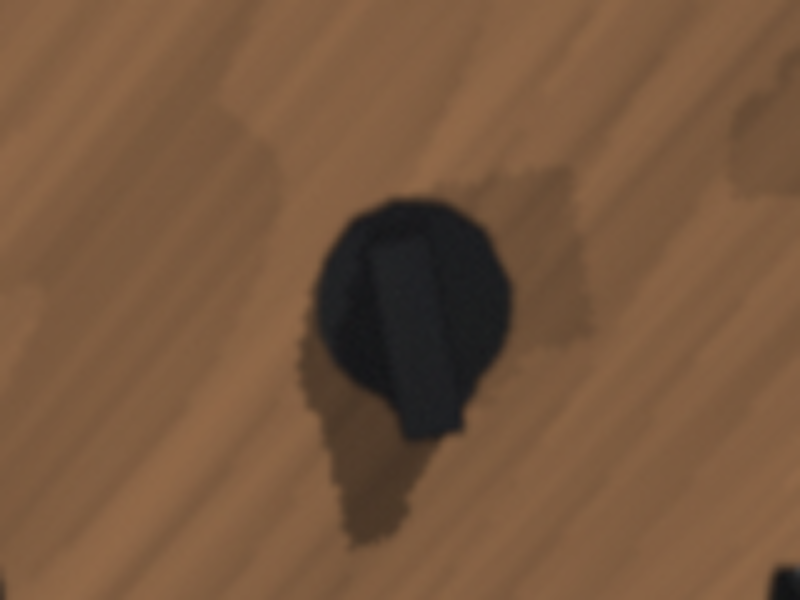

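The knob stands upright. The top of its bar runs from (402,243) to (433,435) in the crop, its skirt is centred near (415,300), and its nose points down, away from the tool's +x.

Run:
```python
from h import *
f=lambda u,v:((u-2)/5+180,(v-2)/5+120)
a=ray('w4',f(401,243),.07);b=ray('w4',f(433,435),.07);c=(a+b)/2
print('bar',c,np.linalg.norm(a-b),np.degrees(np.arctan2(b[1]-a[1],b[0]-a[0])))
print('skirt',ray('w4',f(415,299),.037))
s,Rm=st();print('tool-x yaw',np.degrees(np.arctan2(-Rm[1,0],-Rm[0,0])))
```

```text
bar [0.48220788 0.24862095 0.07      ] 0.03814707810856696 -40.44878898417693
skirt [0.48178784 0.24914146 0.037     ]
10.05 [0.4781 0.2473 0.1917] x [-0.644  0.765  0.001] y [ 0.765  0.644 -0.003] z [-0.003 -0.001 -1.   ] 0.8980707263329673 0.0 [ 0.09836336 -0.53604777  0.50952029] [ 0.29  0.02  1.95 -0.    1.17 -0.41]
tool-x yaw -49.904326710437154
```

{"method": "arm_command", "body": {"steps": [60,-0.07,0.16,0.8,-0.8,60,0,0,0.8,-0.85,60,0,0,1,0,60,0,0,1,0,60,0,0,1,0,60,0,0,0.8,0,60,0,0,0.4,0,60,0,0,0,0]}}

```text
time: 10.72
eef_pos: [0.4814, 0.2483, 0.0459]
tcp_rot: [0.346, 0.938, -0.001, -0.002]
contact_force: [-0.4, -0.2, -0.6]
opening: 0.6
finger_force: 0.0
```

Run:
```python
from h import *
go([.482,.2487,.0435])
```

```text
10.7167 [0.4814 0.2483 0.0459] x [-0.761  0.649  0.003] y [ 0.649  0.761 -0.004] z [-0.005 -0.001 -1.   ] 0.5995277562019015 0.0 [-0.36135473 -0.19595964 -0.62681089] [ 0.29  0.23  2.02 -0.    0.9  -0.58]
units [-0.01  0.03  0.1 ] spin 0.0
```

{"method": "arm_command", "body": {"steps": [0,0,0,0,0,0,0,0,0,0,0,0,0,0,0,0,0,0,0,0,0,0,0,0,0,0,0,0,0,0,0,0,0,0,0,0,0,0,0,0], "squeeze": 60}}

```text
time: 11.38
eef_pos: [0.4847, 0.2495, 0.0504]
tcp_rot: [0.346, 0.938, 0.001, 0.002]
contact_force: [0.7, 0.5, 6.4]
opening: 0.136
finger_force: 61.9
```

Run:
```python
from h import *
st()
```

```text
11.3833 [0.4847 0.2495 0.0504] x [-0.76   0.649 -0.002] y [0.649 0.76  0.003] z [ 0.004  0.001 -1.   ] 0.1362848087081331 61.93666934967041 [0.68767268 0.49098665 6.40823704] [ 0.29  0.23  2.02  0.    0.9  -0.58]
```

{"method": "arm_command", "body": {"steps": [0,0,0,-0.5,0,0,0,0,-0.8,0,0,0,0,-0.8,0,0,0,0,-0.8,0,0,0,0,-0.8,0,0,0,0,-0.5,0,0,-0.6,-0.3,0,0,0,-0.8,-0.41,0,0]}}

```text
time: 12.05
eef_pos: [0.4982, 0.2134, 0.1549]
tcp_rot: [0.345, 0.939, 0.001, 0.001]
contact_force: [0.4, 0.6, -1.5]
opening: 0.14
finger_force: 61.0
```

{"method": "arm_command", "body": {"steps": [0,-0.8,-0.41,0,0,0,-0.8,-0.41,0,0,0,-0.8,-0.41,0,0,0,-0.8,-0.41,0,0,0,-0.8,-0.41,0,0,0,-0.8,-0.41,0,0,0,0,0,0,-0.9,0,0,0,0,-1]}}

```text
time: 12.72
eef_pos: [0.5495, 0.0865, 0.1532]
tcp_rot: [0.255, 0.967, -0.0, -0.0]
contact_force: [0.9, -0.3, -0.8]
opening: 0.141
finger_force: 61.0
```

{"method": "arm_command", "body": {"steps": [0,0,0,0,-1,0,0,0,0,-0.9,0,0,0,0,0,0,0,0,0,0,0,0,0,0,0]}}

```text
time: 13.13
eef_pos: [0.5492, 0.088, 0.1532]
tcp_rot: [0.164, 0.987, -0.0, -0.0]
contact_force: [-0.3, 0.2, -1.1]
opening: 0.136
finger_force: 61.0
```

Run:
```python
from h import *
snap('wrist','w5',(150,150,350,310),4)
go([.533,.030,.15]);print((proj('w5',[.533,.0300,.094])-[150,150])*4)
```

```text
13.1833 [0.5493 0.088  0.1533] x [-0.947  0.322  0.   ] y [ 0.322  0.947 -0.   ] z [-0. -0. -1.] 0.14082903262048452 61.01152539253235 [-0.41821653 -0.34713183 -1.14850847] [-0.02  0.1   1.94 -0.    1.1  -1.27]
units [-0.13 -2.41  0.13] spin 0.0
[[109.94858926 241.7990778 ]]
```

View pics/w5.png

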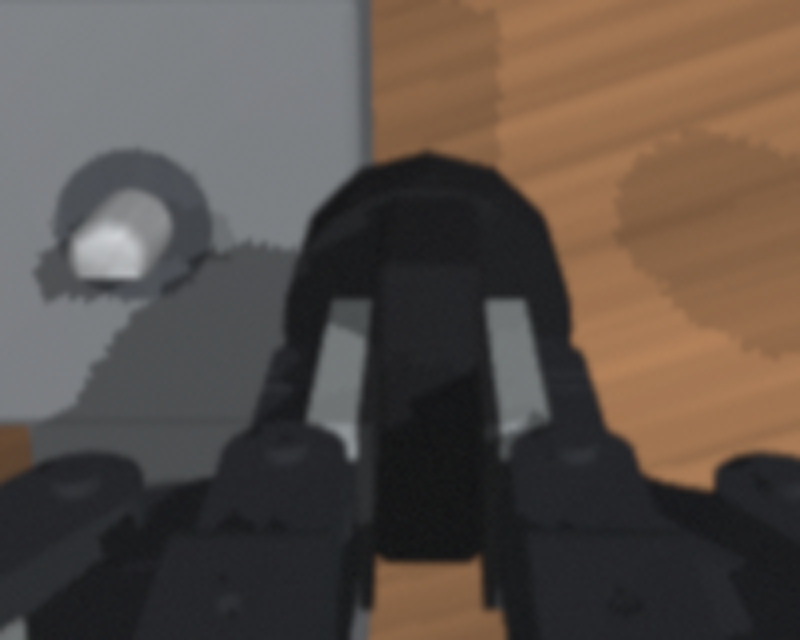

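The post's bright D-top is at crop (107,253), with its flat along y≈280, facing image-down towards the drum. The held knob's bar spans y 195–560, centred at x≈430, with the skirt's back rim at y≈152 (bottom) and y≈190 (top). I'll compare these with projections.

Run:
```python
from h import *
s,Rm=st();p=s['eef_pos'];off=np.array([150,150])
P=lambda x,y,z:(proj('w5',p+Rm@np.array([x,y,z]))[0]-off)*4
print('cam',Rm.T@(ray('w5',(256,192),.0)*0+(-cv2.Rodrigues(np.load('pics/w5.npz')['r'])[0].T@np.load('pics/w5.npz')['t'].ravel())-p))
for dz in (.0284,.033,.038):
  for dx in (0,.0015):
    print(dz,dx,'botrim',P(dx+.0205,0,dz),'toprim',P(dx+.0205,0,dz-.019),'barback',P(dx+.02,0,dz-.048),'barfront',P(dx-.02,0,dz-.048), 'barbackbottom',P(dx+.02,0,dz-.019),'side',P(dx,.0205,dz),P(dx,.0205,dz-.019))
for uv in [(107,256),(107,280),(107,220),(72,245),(143,250)]:
    q=ray('w5',np.array(uv)/4+off,.094);print(uv,q,(Rm.T@(q-p))[:2])
```

```text
13.1833 [0.5493 0.088  0.1533] x [-0.947  0.322  0.   ] y [ 0.322  0.947 -0.   ] z [-0. -0. -1.] 0.14082903262048452 61.01152539253235 [-0.41821653 -0.34713183 -1.14850847] [-0.02  0.1   1.94 -0.    1.1  -1.27]
cam [ 0.06624029 -0.00066641 -0.14279811]
0.0284 0 botrim [433.15562036 160.96857812] toprim [433.68494429 196.30881136] barback [434.77660931 273.44324062] barfront [434.62390473 577.60084702] barbackbottom [433.68414889 199.75756766] side [561.69780509 285.04784444] [576.55639772 333.08356815]
0.0284 0.0015 botrim [433.15658372 151.58513696] toprim [433.68733844 185.92815788] barback [434.7828148  261.08311811] barfront [434.62921988 567.01411492] barbackbottom [433.68653906 189.39412074] side [561.97747375 276.20944656] [576.90317973 323.37215733]
0.033 0 botrim [433.04353129 153.48496827] toprim [433.54589093 187.02493476] barback [434.57321118 259.7241826 ] barfront [434.43982306 555.62655637] barbackbottom [433.54522915 190.38753091] side [558.53844616 274.83408487] [572.66276712 320.49601234]
0.033 0.0015 botrim [433.04422678 144.31496709] toprim [433.54788271 176.90453
[... 352 characters left out ...]
0254044 180.76327975] side [555.27016119 264.26818286] [568.65648311 307.54426407]
0.038 0.0015 botrim [432.92817838 136.80593795] toprim [433.40466967 167.6377891 ] barback [434.37135872 234.17668156] barfront [434.25603221 523.15662043] barbackbottom [433.40413611 170.92688305] side [555.52303581 255.81451245] [568.96668321 298.29416837]
(107, 256) [0.53540759 0.02837733 0.094     ] [-0.00608887 -0.06087862]
(107, 280) [0.53981769 0.02649698 0.094     ] [-0.01086972 -0.06123667]
(107, 220) [0.52888823 0.03115703 0.094     ] [ 0.00097856 -0.06034933]
(72, 245) [0.53129242 0.02304992 0.094     ] [-0.00391111 -0.06724835]
(143, 250) [0.53648681 0.03520955 0.094     ] [-0.00490763 -0.05406331]
```

Run:
```python
from h import *
s,Rm=st();p=s['eef_pos']
T=lambda uv,z,src='w5',k=4,off=150:np.round((Rm.T@(ray(src,np.array(uv)/k+off,z)-p))[:2],4)
print(T((100,422),.072),T((362,20),.072),T((368,230),.072),T((30,426),.072),T((220,420),.072))
c=[(317,212),(447,208),(447,335),(322,338)]
print([T(q,.072,'w1',1.5,0) for q in c])
```

```text
13.1833 [0.5493 0.088  0.1533] x [-0.947  0.322  0.   ] y [ 0.322  0.947 -0.   ] z [-0. -0. -1.] 0.14082903262048452 61.01152539253235 [-0.41821653 -0.34713183 -1.14850847] [-0.02  0.1   1.94 -0.    1.1  -1.27]
[-0.052  -0.0718] [ 0.035  -0.0137] [-0.0083 -0.0132] [-0.0529 -0.087 ] [-0.0515 -0.0458]
[array([ 0.0415, -0.1057]), array([ 0.0421, -0.0153]), array([-0.052, -0.014]), array([-0.0523, -0.108 ])]
```

Projection and picture agree: the knob axis is at tool (+1, 0) mm and the post at tool (-5.5, -60.5) mm, with the yaw within about 1°. I move over the post and lower.

{"method": "arm_command", "body": {"steps": [0,-0.06,-0.6,0,0,0,-0.1,-0.7,0,0,0,-0.1,-0.7,0,0,0,0,-0.4,0,0,0,0,0,0.4,0,0,0,0,0.4,0,0,0,0,0,0,0,0,0,0,0], "squeeze": 80}}

```text
time: 13.85
eef_pos: [0.5354, 0.0299, 0.1316]
tcp_rot: [0.162, 0.987, 0.0, -0.002]
contact_force: [0.1, 0.7, -1.1]
opening: 0.133
finger_force: 83.3
```

{"method": "arm_command", "body": {"steps": [0,0,0,0.15,0,0,0,0,0.15,0,0,0,0,0.1,0,0,0,0,0,0]}}

```text
time: 14.18
eef_pos: [0.536, 0.0293, 0.1226]
tcp_rot: [0.163, 0.987, -0.0, -0.001]
contact_force: [-0.4, 0.8, -0.1]
opening: 0.129
finger_force: 83.3
```

Run:
```python
from h import *
st()
```

```text
14.1833 [0.536  0.0293 0.1226] x [-0.947  0.321  0.001] y [ 0.321  0.947 -0.   ] z [-0.001  0.    -1.   ] 0.1289612862721237 83.2866382598877 [-0.372172    0.78503887 -0.05416062] [-0.13  0.1   2.    0.    1.04 -1.38]
```

{"method": "arm_command", "body": {"steps": [0,0,0,0.1,0,0,0,0,0.1,0,0,0,0,0,0]}}

```text
time: 14.43
eef_pos: [0.5362, 0.0291, 0.1179]
tcp_rot: [0.163, 0.987, 0.0, -0.0]
contact_force: [0.4, -0.4, -0.9]
opening: 0.13
finger_force: 83.3
```

{"method": "arm_command", "body": {"steps": [0,0,0,0.1,0,0,0,0,0,0]}}

```text
time: 14.6
eef_pos: [0.5366, 0.0289, 0.1157]
tcp_rot: [0.163, 0.987, -0.0, 0.0]
contact_force: [0.1, 0.3, -0.4]
opening: 0.129
finger_force: 83.3
```

No resistance and the rim is about 7 mm below the post's top, so the bore has taken the post. I continue to the stop.

{"method": "arm_command", "body": {"steps": [0,0,0,0.1,0,0,0,0,0.1,0,0,0,0,0,0]}}

```text
time: 14.85
eef_pos: [0.5366, 0.0289, 0.1105]
tcp_rot: [0.163, 0.987, -0.0, 0.0]
contact_force: [1.0, -1.0, -1.9]
opening: 0.129
finger_force: 83.3
```

{"method": "arm_command", "body": {"steps": [0,0,0,0.1,0,0,0,0,0,0,0,0,0,0,0]}}

```text
time: 15.1
eef_pos: [0.5366, 0.029, 0.1082]
tcp_rot: [0.163, 0.987, -0.0, 0.0]
contact_force: [1.2, -0.9, -2.0]
opening: 0.135
finger_force: 83.3
```

{"method": "arm_command", "body": {"steps": [0,0,0,0.1,0,0,0,0,0,0,0,0,0,0,0]}}

```text
time: 15.35
eef_pos: [0.5367, 0.029, 0.1065]
tcp_rot: [0.163, 0.987, -0.0, 0.0]
contact_force: [0.0, -0.0, 3.3]
opening: 0.127
finger_force: 83.8
```

{"method": "arm_command", "body": {"steps": [0,0,0,0.1,0,0,0,0,0,0,0,0,0,0,0]}}

```text
time: 15.6
eef_pos: [0.5367, 0.029, 0.104]
tcp_rot: [0.163, 0.987, -0.0, 0.0]
contact_force: [-0.0, -0.3, 5.3]
opening: 0.133
finger_force: 84.1
```

{"method": "arm_command", "body": {"steps": [0,0,0,0.1,0,0,0,0,0,0,0,0,0,0,0]}}

```text
time: 15.85
eef_pos: [0.5368, 0.029, 0.1023]
tcp_rot: [0.163, 0.987, -0.0, 0.0]
contact_force: [-2.2, -0.3, 8.6]
opening: 0.127
finger_force: 84.9
```

{"method": "arm_command", "body": {"steps": [0,0,0,0.1,0,0,0,0,0,0,0,0,0,0,0]}}

```text
time: 16.1
eef_pos: [0.537, 0.029, 0.1021]
tcp_rot: [0.162, 0.987, -0.0, -0.0]
contact_force: [-7.7, -0.8, 19.1]
opening: 0.134
finger_force: 86.3
```

{"method": "arm_command", "body": {"steps": [0,0,0,0,0,0,0,0,0,0,0,0,0,0,0,0,0,0,0,0]}}

```text
time: 16.43
eef_pos: [0.537, 0.029, 0.1021]
tcp_rot: [0.162, 0.987, -0.0, -0.0]
contact_force: [-7.6, -0.3, 19.6]
opening: 0.132
finger_force: 86.3
```

Run:
```python
from h import *
snap('scene','s1',(140,150,290,260),5);st()
```

```text
16.4833 [0.537  0.029  0.1021] x [-0.947  0.321  0.   ] y [ 0.321  0.947 -0.   ] z [-0. -0. -1.] 0.1303515293836282 86.28290891647339 [-6.90913697  1.14508432 19.77946978] [-0.13  0.13  2.01 -0.    1.   -1.38]
```

View pics/s1.png

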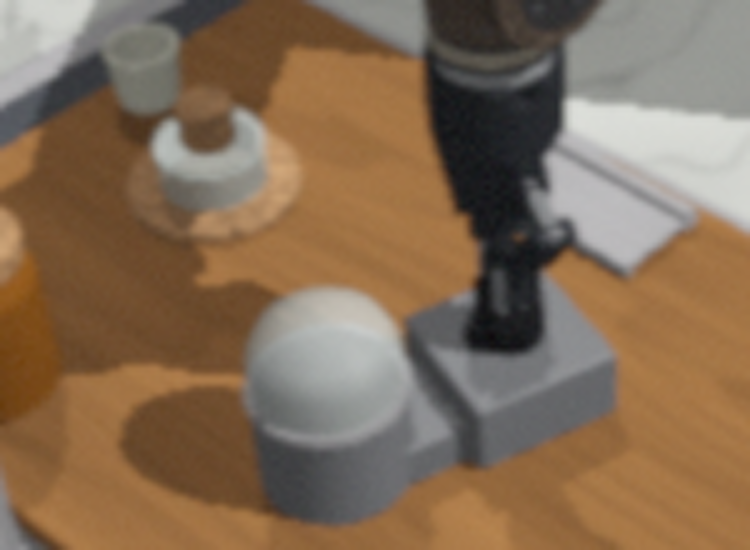

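The knob sits flush on the deck at (505,330), held at the stop. The cap is upright on the trivet at (207,155). Handing in.

```bash
python3 -c "
from plant import ctrl
print(ctrl.sign_off())"
```

```text
the job is handed in; nothing more can be done
None
```

The job is handed in: the cap is upright on the trivet and the knob is on the post, held at the stop with about 20 N, at 16.5 s; the sign-off returned no verdict.

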